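# Clip the brake clamp on and hold the sander's tensioner back for a belt change

### The arm

A 7-joint arm with a two-finger parallel gripper is mounted at the origin on a cart in front of the work surface, level with it; the furniture and walls round the work are solid. World frame = base frame: x ahead of the robot, y to its left, z up, the work surface at z = 0. Lengths are in m, angles in rad, forces in N, time in s.
With the tool pointing down it reaches from about 0.375 to 0.925 m from the base axis. Payload 3.1 kg.
Tool frame: the origin (TCP) lies between the finger pads; the fingertips stand ahead of it and the grasp point (between the pads) lies 6 mm ahead of it (ctrl.tcp_to_tips is the z of the fingertips in the tool frame, in m); z points along the fingers, y is the line along which they close (so a half turn about z gives the same grasp; the last joint's range is limited). The gripper opens to 85 mm and grips with 20 to 120 N. Pads are 22 mm wide; open, the fingers measure 114 mm over their backs; the gripper's body (76 mm by 85 mm) begins 54 mm behind the grasp point. The pads swing forward as they close: fully open they stand 13 mm farther back than shut.
Start: joints at [-1.397, 0.383, 0.044, 1.598, -0.018, 1.161, -0.05], TCP at [0.174, 0.626, 0.256] pointing down, gripper open.
Joint ranges: [-2.61, 2.61], [-0.41, 2.15], [-1.48, 1.57], [0, 2.5], [-1.57, 4.71], [0.05, 1.97], [-2.85, 2.85]. Speed limits (rad/s): [2.79, 2.79, 3.14, 3.14, 3.14, 3.14, 3.14].

### API

Orientations are given as a unit quaternion [w, x, y, z].
In Python, from station import ctrl, vision, job gives the robot as it stands.
- The arm moves only by the shell command python3 -m jog 'ROWS' [FORCE]. ROWS is JSON, a list of rows, each an object with "claw": the closure, from 0 (fully open) to 1 (shut); "travel": the shift along the tool's x, y, z in m, a list of three; "twist": the turn about the tool's z in degrees. A call has 1 to 8 rows; each row shifts and turns the commanded pose from where the row before left it, along the tool's axes as they then stand; what a row does not reach is not made up. A row lasts 1/10 s, in which the tool goes at most 50 mm and 8.59 degrees, less where a joint would pass 70% of its speed; a pose out of reach is approached as far as the arm can. A call with a gripper value outside its range is refused whole. The fingers move at their own pace and stop on an object; FORCE is the grip in N (left out, the last holds). Time passes only in rows, so rows that do not move let the fingers close. It gives the time, the measured TCP pose, the force, the opening and the grip force at its end, in the units of the state.
- ctrl.read_state(): the state, without advancing time (a new reading comes with each control period).
- vision.grab_frame(name): name is "side" or "top" or "wrist"; returns the picture (480x640x3 uint8, red, green, blue); there is no depth.
- vision.camera_info(name): a dict with "camera_matrix" (3x3 intrinsics, pixels), "cam_to_world" (4x4, takes a point from camera to world coordinates). Camera axes: x right, y down, z forward; pixel columns grow to the right and rows downward; lengths in m; the calibration is good to about 2 mm. A picture is of the moment at which its call begins: read the wrist's pose just before it. camera_info takes no time and is no camera call; for the wrist camera it gives the pose at the moment of the call.
- job.sign_off(): hands the job in; it is judged then, once.
The state is a dict: "clock": time; "joint_pos": joint angles; "joint_velocities": joint speeds; "effort": joint torques, N m; "tcp_pos": TCP position; "eef_rot": TCP orientation; "force": force on the tool from outside, world axes, zero at the start; "wrist_torque": the same for the moment, N m; "grip_width": finger opening in m; "finger_force": force on a finger pad.
Only numpy, scipy, OpenCV 4.12 (cv2) and the standard library are available. Lean on these libraries where they do the work, as an engineer would, in place of code of your own. Each camera call takes 0.05 s, during which the arm holds its last target. There are 200 camera calls.

### The job

I am about to put a new belt on the little blue bench sander. First take the orange spring clamp off its rail and clip it squarely over the top edge of the sander's upright steel brake lug, and let go of it there. Then push the sprung tensioner arm back by its red post, past the click of its ratchet, until the black pointer at its end is over the green band, and finish while still holding it there with the fingers - do not let go; leave the ink bottle, thread spool and eraser where they stand.

Things in the scene. Friction and masses are not known exactly. Their poses are not given: they have to be found in the camera images.
- sander: Bench belt sander without belt, fixed where it stands: stepped blue base plate 110 x 290 mm, its top 16 mm up. Origin on the underside, z up, x away from the robot at yaw 0 (yaw -0.05 to 0.3 rad). At its +y end the brake lug and a black drive wheel (radius 33, top 57 mm up) at (25, 45) mm; at its -y end the tensioner arm, and a tail roller (radius 11, top 54 mm up) at (45, -68) mm.
- lug_top (a point): Middle of the top edge of the brake lug, 66 mm above the cabinet top: an upright steel plate 56 mm long (along the sander's x axis), 6 mm thick (along its y axis), standing free for 40 mm below this edge. At (18, 108) mm in the sander's frame. Axes as the sander's.
- tens_hinge (a point): Point on the upright hinge axis of the tensioner arm, 55 mm above the cabinet top, at (-8, -30) mm in the sander's frame. A low pawl housing (top 43 mm up) lies from here to the sander's +x edge.
- push_post (a point): On the axis of the upright red post at the end of the tensioner arm, 90 mm from the hinge axis; 80 mm above the cabinet top, 20 mm below the post's top. The post is round, 16 mm thick, free from 30 to 100 mm above the cabinet top. A black idler roller (radius 14 mm, top 54 mm up) stands on the arm 47 mm from the post toward the hinge: pushing above 58 mm clears it and the other rollers.
- tens_arm (a joint): Tensioner arm, rad: 0 at rest, where it points from its hinge along the sander's -y turned 0.35 rad toward -x; grows counter-clockwise from above as the post goes toward the sander's +x; end stop 0.90. Its spring takes 5 N at the post at rest, 11 N at the stop, and some 3 N more over the tooth. The ratchet clicks at 0.58; an arm let go beyond that springs back and rests on the tooth at 0.53 to 0.58.
- pawl (a joint): Brass sprung pawl of the ratchet, travel in m: 0 when dropped in, about 0.006 when riding over the top of the tooth.
- clip_rail: Wooden foot 90 x 70 x 14 mm, fixed where it stands, carrying an upright aluminium plate 80 mm long (along its x axis), 6 mm thick (along y), top edge 76 mm above the cabinet top. Origin on the underside, in the middle.
- clamp: Spring clamp, loose, about 75 g, like a big clothes peg, parked astride the rail's top edge, handles up. Origin on its pivot, 22 mm above the edge it is parked on; x along the pivot and the edge, y across the jaws, z up. Orange jaw pads, 24 mm wide, reach 32 to 44 mm below the pivot. Seated, its pivot is 8 to 28 mm above it. This frame is that of its +y half, which leans 0.3 rad when squeezed.
- clamp_jaw (a joint): Opening angle of the clamp's jaws, rad: 0 when clipped on a 6 mm plate, 0.65 fully open, -0.16 shut on nothing.
- ink_bottle: Red ink bottle, 36 mm across, 63 mm tall, loose bystander; origin under its middle.
- spool: Spool of red thread, 31 mm across, 40 mm tall, loose bystander; origin under its middle.
- pointer (a point): Tip of the black pointer at the tensioner arm's end, 114 mm from the hinge axis, 23 mm up. It sweeps over a painted band on the base plate: white first, then green from arm angle 0.68 to the stop at 0.90 rad.
- clamp_grip (a point): Between the clamp's two orange handles, 28 mm above the pivot. Handles 22 mm wide, rising 7 to 50 mm above the pivot, 33 mm apart outside at the foot, 60 mm at the top. Squeezed along y they open the jaws, up to a stop at about 29 mm outside width (handles parallel, jaws 28 mm apart). That takes about 10 N; a grip of 30 to 40 N carries the clamp well.
- rubber: Blue and white eraser, 25 x 43 x 15 mm, loose bystander; origin under its middle.

How it is judged:
On the way, in this order (a step that is already met when the one before it is completed fails the run):
1. the clamp is clipped over the brake lug, let go and at rest, before the tensioner is pushed back (x of clamp in the frame of lug_top between -0.025 and 0.025 m and y of clamp in the frame of lug_top between -0.008 and 0.008 m and z of clamp in the frame of lug_top between 0.004 and 0.03 m and value of joint clamp_jaw between -0.06 and 0.08 rad and angle between clamp's own z axis and vertical below 0.35 rad and contact force between the fingers and clamp below 0.1 N and linear speed of clamp below 0.02 m/s and value of joint tens_arm below 0.2 rad), for 0.2 s.
2. the tensioner arm has been pushed past the click: the pawl has dropped in behind the tooth (value of joint tens_arm above 0.6 rad and value of joint pawl below 0.003 m), for 0.1 s.
At the end, for the whole second after the job is handed in: Clamp at rest on the lug, untouched: pivot within 25 mm of its middle along it, 8 mm across, 4 to 30 mm above its edge, jaws shut on the plate, upright to 0.35 rad. Arm still, above 0.66 rad (pointer on green), pawl dropped in, fingers pressing on it with over 3 N, not let go (x of clamp in the frame of lug_top between -0.025 and 0.025 m and y of clamp in the frame of lug_top between -0.008 and 0.008 m and z of clamp in the frame of lug_top between 0.004 and 0.03 m and value of joint clamp_jaw between -0.06 and 0.08 rad and angle between clamp's own z axis and vertical below 0.35 rad and contact force between the fingers and clamp below 0.1 N and linear speed of clamp below 0.02 m/s and value of joint tens_arm above 0.66 rad and value of joint pawl below 0.003 m and contact force between the fingers and tens_arm above 3 N and velocity of joint tens_arm between -0.1 and 0.1 rad/s); the arm keeps its last pose, push and grip.
It fails at once if a bystander (ink bottle, spool, eraser) is moved by more than 30 mm or tipped (distance of any of ink_bottle, spool, rubber from where it was at the start of the episode above 0.03 m or angle between any of ink_bottle, spool's own z axis and vertical above 0.5 rad).
It also fails if it takes over 61 s, if anything falls off the work surface, if the arm or the gripper's body presses on something with over 40 N, if the wrist force passes 120 N, or if a joint passes its speed limit or range.

## Working session

There is one attempt and no reset: what is moved stays moved. The work goes in short steps, Python scripts to look and compute and a shell command to move; the robot and the scene stay as the last step left them, time stands still between calls to the robot, and variables do not carry over. Pictures are saved under pics/ and viewed, at most 10 in all, crops included, and the job is handed in when it is done.

```bash
mkdir -p pics
cat > h.py <<'E'
import numpy as np, cv2
from station import ctrl, vision, job
def snap(n,f):
    im=vision.grab_frame(n); cv2.imwrite('pics/'+f,im[:,:,::-1]); return im
def ray(n,u,v,z,info=None):
    i=info or vision.camera_info(n); K=np.array(i['camera_matrix']);T=np.array(i['cam_to_world'])
    d=T[:3,:3]@np.linalg.solve(K,[u,v,1]); o=T[:3,3]; return o+d*(z-o[2])/d[2]
def proj(n,p,info=None):
    i=info or vision.camera_info(n); K=np.array(i['camera_matrix']);T=np.array(i['cam_to_world'])
    c=T[:3,:3].T@(np.array(p)-T[:3,3]); q=K@c; return q[:2]/q[2]
E
python3 - <<'E'
from h import *
snap('top','t0.png');snap('side','s0.png')
for n in('top','side'):print(vision.camera_info(n))
s=ctrl.read_state();print(s,ctrl.tcp_to_tips)
E
```

```text
{'camera_matrix': array([[450.27495001,   0.        , 317.49887461],
       [  0.        , 450.27495001, 238.5921441 ],
       [  0.        ,   0.        ,   1.        ]]), 'cam_to_world': array([[-0.01007931, -0.98193496,  0.18895012,  0.32179618],
       [-0.99989524,  0.01186019,  0.00829679,  0.05022749],
       [-0.01038789, -0.1888467 , -0.98195164,  1.12070309],
       [ 0.        ,  0.        ,  0.        ,  1.        ]])}
{'camera_matrix': array([[455.17358491,   0.        , 324.63772478],
       [  0.        , 455.17358491, 241.11862781],
       [  0.        ,   0.        ,   1.        ]]), 'cam_to_world': array([[-0.98069539, -0.08047873,  0.17821258,  0.31633881],
       [-0.19435906,  0.50126466, -0.84318343,  0.92007691],
       [-0.02147333, -0.86154333, -0.50722972,  0.62931941],
       [ 0.        ,  0.        ,  0.        ,  1.        ]])}
{'clock': 0.1, 'joint_pos': array([-1.39682399,  0.3837518 ,  0.04382458,  1.59947184, -0.01790479,
        1.16121282, -0.0498979 ]), 'joint_velocities': array([ 0.00022793, -0.0020302 ,  0.00042071, -0.00487481, -0.00154698,
       -0.00061966, -0.00063283]), 'effort': array([ 3.05054979e-03, -4.34727752e+01,  1.02946412e+00, -2.50455308e+01,
        1.08937125e-02,  5.43600385e-03,  6.50034266e-07]), 'tcp_pos': array([0.17425543, 0.62534973, 0.25498801]), 'eef_rot': array([-1.06543831e-04,  1.35423516e-01,  9.90787045e-01, -1.22117677e-03]), 'force': array([-0.50029068,  0.13808703,  0.44522834]), 'wrist_torque': array([-0.0108742 ,  0.00960292, -0.03964494]), 'finger_force': 0.0, 'grip_width': 0.08546606541920856} 0.025
```

View pics/t0.png

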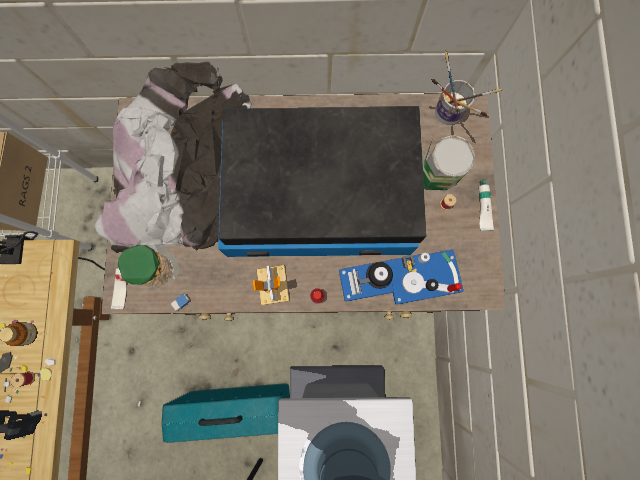

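View pics/s0.png

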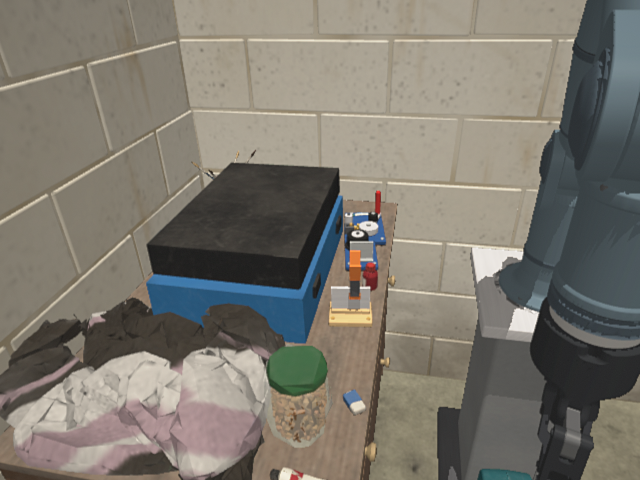

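The top view shows the rail with the clamp near (272,285), the ink bottle (318,296), the sander from (340,265) to (463,302), the red post near (455,288), the spool (448,201) and the eraser (180,302). The large box behind them restricts the wrist. I'll enlarge the working area.

Run:
```python
import cv2
im=cv2.imread('pics/t0.png')
a=cv2.resize(im[240:320,245:345],None,fx=6,fy=6,interpolation=cv2.INTER_CUBIC)
b=cv2.resize(im[240:310,335:470],None,fx=5.9,fy=5.9,interpolation=cv2.INTER_CUBIC)
cv2.imwrite('pics/a.png',a);cv2.imwrite('pics/b.png',b)
```

```text
(no output)
```

View pics/a.png

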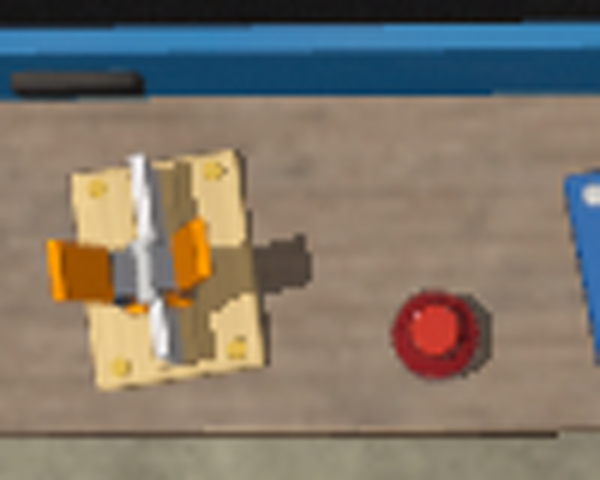

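View pics/b.png

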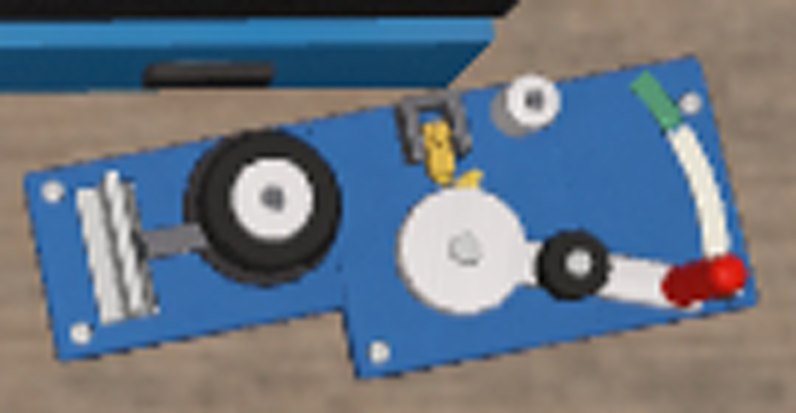

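Crop a: foot corners (72,175), (235,150), (265,365), (100,390), with the plate's top edge running from (137,157) to (163,358). Crop b: plate corners (25,175), (697,57), (757,300), (60,360), wheel hub (272,198), hinge (465,248), tail roller (535,100), post top (728,272), lug about (112,175) to (145,312).

Run:
```python
from h import *
from scipy.optimize import least_squares
i=vision.camera_info('top')
B=lambda x,y:(335+(x+.5)/5.9-.5,240+(y+.5)/5.9-.5)
A=lambda x,y:(245+(x+.5)/6-.5,240+(y+.5)/6-.5)
obs=[((-55,145,16),0)]
pts=[((25,45,57),(272,198)),((-8,-30,55),(465,248)),((45,-68,54),(535,100)),
 ((-8-90*np.sin(.35),-30-90*np.cos(.35),100),(728,272)),
 ((55,-145,16),(697,57)),((-55,-145,16),(757,300)),((55,145,16),(25,175)),]
def W(p,q):
    c,s=np.cos(q[2]),np.sin(q[2]);x,y,z=np.array(p)/1000;return [q[0]+c*x-s*y,q[1]+s*x+c*y,z]
r=least_squares(lambda q:np.concatenate([proj('top',W(p,q),i)-B(*o) for p,o in pts]),[.55,-.2,.2],loss='soft_l1')
q=r.x;print('sander',q,np.round(r.fun.reshape(-1,2),1))
for n,p in dict(lug=(18,108,66),lugA=(46,108,66),lugB=(-10,108,66),post=(-8-90*np.sin(.35),-30-90*np.cos(.35),80),hinge=(-8,-30,55)).items():
    w=W(p,q);uv=proj('top',w,i);print(n,np.round(w,4),np.round([(uv[0]-335)*5.9,(uv[1]-240)*5.9]))
pr=[((45,35,14),(72,175)),((45,-35,14),(235,150)),((-45,-35,14),(265,365)),((-45,35,14),(100,390)),((40,0,76),(138,157)),((-40,0,76),(160,358))]
r=least_squares(lambda q:np.concatenate([proj('top',W(p,q),i)-A(*o) for p,o in pr]),[.5,.15,.1])
q=r.x;print('rail',q,np.round(r.fun.reshape(-1,2),1),W((0,0,76),q))
for o in[(50,270),(209,249)]:print(ray('top',*A(*o),.148,i))
for o,z in[((435,330),.063)]:print('ink',ray('top',*A(*o),z,i))
print('eraser',ray('top',180,302,.015,i))
print('box front bottom',ray('top',320,256,0,i))
```

```text
sander [ 0.42537648 -0.13901027  0.16666146] [[ 0.4 -0.5]
 [ 1.5 -0.8]
 [ 0.4 -0.3]
 [ 0.7  0.1]
 [-1.  -0.1]
 [-0.7  2.6]
 [-2.2  0.5]]
lug [ 0.4252 -0.0295  0.066 ] [123. 235.]
lugA [ 0.4528 -0.0249  0.066 ] [109. 166.]
lugB [ 0.3976 -0.0342  0.066 ] [136. 305.]
post [ 0.4061 -0.2584  0.08  ] [714. 274.]
hinge [ 0.4225 -0.1699  0.055 ] [472. 241.]
rail [0.42110818 0.17136888 0.13692557] [[-0.4 -0.1]
 [ 0.4 -0.1]
 [ 0.3  0.3]
 [-0.6  0.4]
 [-0.2 -0.5]
 [ 0.5  0.1]] [np.float64(0.42110818482500323), np.float64(0.1713688781720148), np.float64(0.076)]
[0.40945929 0.19901186 0.148     ]
[0.4163893  0.14174587 0.148     ]
ink [0.39212939 0.06147791 0.063     ]
eraser [0.3809119  0.39699409 0.015     ]
box front bottom [0.49277389 0.05385388 0.        ]
```

```bash
python3 -m jog '[{"claw":0,"travel":[0,0,0],"twist":-7.8},{"claw":0,"travel":[0,0,0],"twist":-7.8},{"claw":0,"travel":[0,0,0],"twist":-7.8},{"claw":0,"travel":[-0.0125,-0.0345,0],"twist":0},{"claw":0,"travel":[-0.0125,-0.0345,0],"twist":0},{"claw":0,"travel":[-0.0125,-0.0345,0],"twist":0},{"claw":0,"travel":[-0.0125,-0.0345,0],"twist":0},{"claw":0,"travel":[-0.0125,-0.0345,0],"twist":0}]' 35
python3 -m jog '[{"claw":0,"travel":[-0.0125,-0.0345,0],"twist":0},{"claw":0,"travel":[-0.0125,-0.0345,0],"twist":0},{"claw":0,"travel":[-0.0125,-0.0345,0],"twist":0},{"claw":0,"travel":[-0.0125,-0.0345,0],"twist":0},{"claw":0,"travel":[-0.0125,-0.0345,0],"twist":0},{"claw":0,"travel":[-0.0125,-0.0345,0],"twist":0},{"claw":0,"travel":[-0.0125,-0.0345,0],"twist":0},{"claw":0,"travel":[-0.0125,-0.0345,0],"twist":0}]'
```

```text
clock: 0.9
tcp_pos: [0.2603, 0.462, 0.2557]
eef_rot: [-0.0, -0.068, 0.998, -0.0]
force: [0.6, -0.1, -0.5]
grip_width: 0.0853
finger_force: 0.0
clock: 1.7
tcp_pos: [0.3967, 0.2023, 0.2559]
eef_rot: [-0.0, -0.068, 0.998, -0.0]
force: [0.3, 0.8, -0.0]
grip_width: 0.0858
finger_force: 0.0
```

```bash
python3 -m jog '[{"claw":0,"travel":[-0.013,-0.0345,0],"twist":0},{"claw":0,"travel":[0,0,0],"twist":0},{"claw":0,"travel":[0,0,0],"twist":0}]'
python3 - <<'E'
from h import *
snap('wrist','w1.png');print(vision.camera_info('wrist'))
i=vision.camera_info('wrist')
c,s=np.cos(.137),np.sin(.137)
for n,p in dict(pivot=(-.007,0,.098),railtop=(0,0,.076),railA=(.04,0,.076),railB=(-.04,0,.076),hL=(-.007,.03,.148),hR=(-.007,-.03,.148)).items():
    w=(.4211+c*p[0]-s*p[1],.1714+s*p[0]+c*p[1],p[2]);print(n,w,proj('wrist',w,i))
E
```

```text
clock: 2.0
tcp_pos: [0.4141, 0.1708, 0.256]
eef_rot: [-0.0, -0.067, 0.998, 0.0]
force: [0.0, 0.3, -0.4]
grip_width: 0.0852
finger_force: 0.0
{'camera_matrix': array([[332.64945554,   0.        , 321.64944434],
       [  0.        , 332.64945554, 239.25005586],
       [  0.        ,   0.        ,   1.        ]]), 'cam_to_world': array([[-1.36256392e-01,  9.46787380e-01,  2.91595356e-01,
         3.39810984e-01],
       [ 9.90673162e-01,  1.29941390e-01,  4.10112263e-02,
         1.61871739e-01],
       [ 9.38605630e-04,  2.94463735e-01, -9.55662193e-01,
         3.73741717e-01],
       [ 0.00000000e+00,  0.00000000e+00,  0.00000000e+00,
         1.00000000e+00]])}
pivot (np.float64(0.41416558881728005), np.float64(0.17044399709782382), 0.098) [319.43861133 227.96865707]
railtop (np.float64(0.4211), np.float64(0.1714), 0.076) [319.58412712 229.04039019]
railA (np.float64(0.4607252067583994), np.float64(0.17686287372672094), 0.076) [319.67327027 269.10201686]
railB (np.float64(0.38147479324160055), np.float64(0.16593712627327906), 0.076) [319.48790998 185.79965871]
hL (np.float64(0.4100684335222393), np.float64(0.20016290216662336), 0.148) [361.0278517  246.27505464]
hR (np.float64(0.4182627441123208), np.float64(0.14072509202902428), 0.148) [277.0835708  246.32522452]
```

View pics/w1.png

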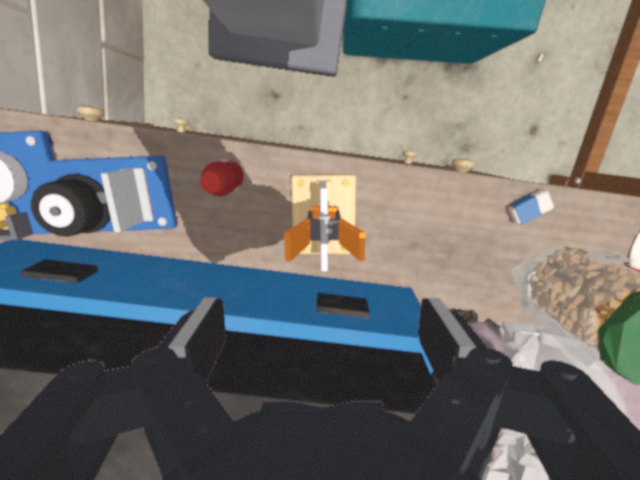

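The clamp handles are at u≈287 and 364 (mid 325), the rail edge is at u=324, and the finger mid is at 321.5. The gripper is about 2 mm off in y, so I'll correct that, descend and squeeze.

```bash
python3 -m jog '[{"claw":0,"travel":[0,0.002,0.025],"twist":0},{"claw":0,"travel":[0,0,0.025],"twist":0},{"claw":0,"travel":[0,0,0.025],"twist":0},{"claw":0,"travel":[0,0,0.025],"twist":0},{"claw":0,"travel":[0,0,0.024],"twist":0},{"claw":0,"travel":[0,0,0],"twist":0},{"claw":0,"travel":[0,0,0],"twist":0}]'
python3 -m jog '[{"claw":1,"travel":[0,0,0],"twist":0},{"claw":1,"travel":[0,0,0],"twist":0},{"claw":1,"travel":[0,0,0],"twist":0},{"claw":1,"travel":[0,0,0],"twist":0},{"claw":1,"travel":[0,0,0],"twist":0},{"claw":1,"travel":[0,0,0],"twist":0}]' 35
python3 -m jog '[{"claw":1,"travel":[0,0,0],"twist":0},{"claw":1,"travel":[0,0,0],"twist":0},{"claw":1,"travel":[0,0,0],"twist":0},{"claw":1,"travel":[0,0,0],"twist":0}]' 35
```

```text
clock: 2.75
tcp_pos: [0.4131, 0.1746, 0.1321]
eef_rot: [-0.001, -0.07, 0.998, -0.0]
force: [0.2, 0.2, 0.7]
grip_width: 0.0854
finger_force: 0.0
clock: 3.35
tcp_pos: [0.4138, 0.1735, 0.1323]
eef_rot: [-0.0, -0.068, 0.998, 0.0]
force: [-0.1, -0.4, -1.1]
grip_width: 0.0246
finger_force: 40.3
clock: 3.75
tcp_pos: [0.4138, 0.1735, 0.1322]
eef_rot: [-0.0, -0.068, 0.998, -0.0]
force: [0.6, -0.1, -0.1]
grip_width: 0.0244
finger_force: 40.3
```

```bash
python3 -m jog '[{"claw":1,"travel":[0,0,-0.015],"twist":0},{"claw":1,"travel":[0,0,-0.025],"twist":0},{"claw":1,"travel":[0,0,-0.025],"twist":0},{"claw":1,"travel":[0,0,-0.025],"twist":-1.8},{"claw":1,"travel":[0.003,-0.03,0],"twist":0},{"claw":1,"travel":[0.003,-0.03,0],"twist":0},{"claw":1,"travel":[0.003,-0.03,0],"twist":0},{"claw":1,"travel":[0.003,-0.03,0],"twist":0}]'
python3 -m jog '[{"claw":1,"travel":[0.002,-0.02,0],"twist":0},{"claw":1,"travel":[0.002,-0.02,0],"twist":0},{"claw":1,"travel":[0,0,0],"twist":0},{"claw":1,"travel":[0,0,0],"twist":0},{"claw":1,"travel":[0,0,0],"twist":0}]'
python3 - <<'E'
from h import *
i=vision.camera_info('wrist');snap('wrist','w2.png')
s=ctrl.read_state();print(s['tcp_pos'])
for n,p in dict(lug=(.4252,-.0295,.066),A=(.4528,-.0249,.066),B=(.3976,-.0342,.066)).items():print(n,proj('wrist',p,i))
np.save('i2.npy',i,allow_pickle=True)
E
```

```text
clock: 4.55
tcp_pos: [0.422, 0.0521, 0.2224]
eef_rot: [0.0, -0.084, 0.996, 0.0]
force: [0.4, -0.7, -0.9]
grip_width: 0.0246
finger_force: 40.3
clock: 5.05
tcp_pos: [0.4248, 0.0142, 0.2222]
eef_rot: [-0.0, -0.085, 0.996, 0.0]
force: [0.9, 0.2, -0.5]
grip_width: 0.0248
finger_force: 40.3
[0.42480106 0.01436291 0.22222849]
lug [270.23376062 219.99987854]
A [271.55130655 251.22240512]
B [268.71567866 186.86983959]
```

View pics/w2.png

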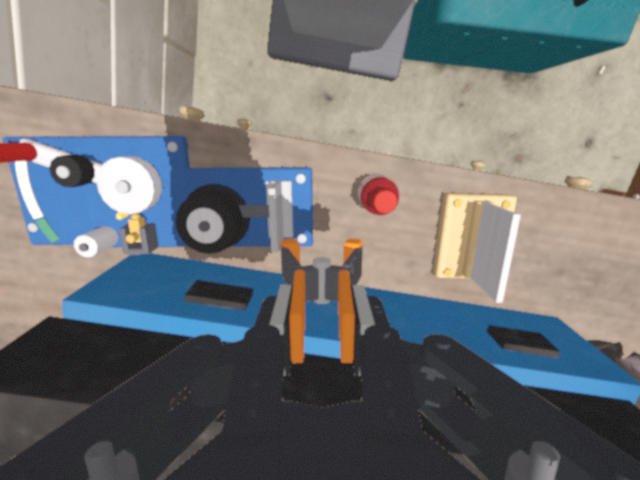

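The clamp is held with its jaws open (pads at u≈290 and 353). The lug is near (275,180) to (275,250), so I'll enlarge it.

Run:
```python
import cv2
im=cv2.imread('pics/w2.png')
cv2.imwrite('pics/w2c.png',cv2.resize(im[170:260,240:370],None,fx=6,fy=6,interpolation=cv2.INTER_CUBIC))
```

```text
(no output)
```

View pics/w2c.png

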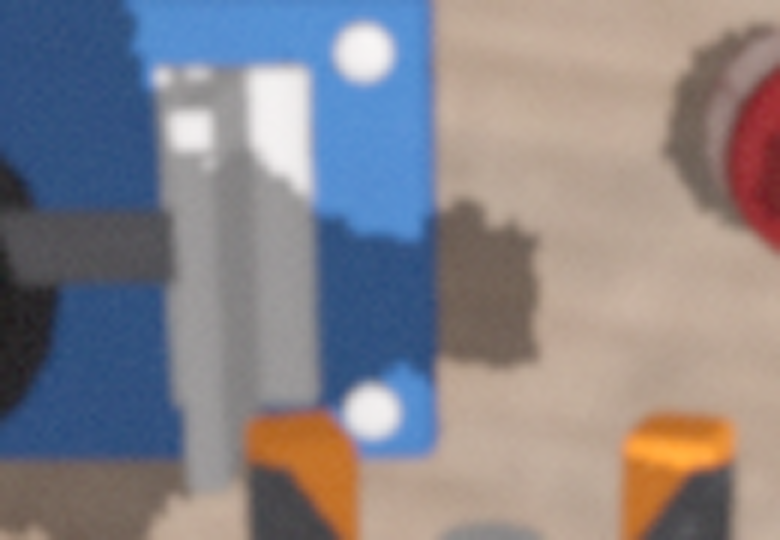

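The lug's top edge runs in the crop from (185,101) to (212,490), so its middle is at u≈273.2, 2.4 mm more toward +y than the top camera gave and about 41 mm from the clamp's mid. I'll move over it, then lower.

```bash
python3 -m jog '[{"claw":1,"travel":[0.003,-0.02,0],"twist":-0.7},{"claw":1,"travel":[0.003,-0.021,0],"twist":0},{"claw":1,"travel":[0,0,0],"twist":0},{"claw":1,"travel":[0,0,0.02],"twist":0},{"claw":1,"travel":[0,0,0.02],"twist":0},{"claw":1,"travel":[0,0,0.01],"twist":0},{"claw":1,"travel":[0,0,0],"twist":0},{"claw":1,"travel":[0,0,0],"twist":0}]'
python3 -m jog '[{"claw":1,"travel":[0,0,0.01],"twist":0},{"claw":1,"travel":[0,0,0.012],"twist":0},{"claw":1,"travel":[0,0,0.01],"twist":0},{"claw":1,"travel":[0,0,0.01],"twist":0},{"claw":1,"travel":[0,0,0.01],"twist":0},{"claw":1,"travel":[0,0,0],"twist":0},{"claw":1,"travel":[0,0,0],"twist":0},{"claw":1,"travel":[0,0,0],"twist":0}]'
```

```text
clock: 5.9
tcp_pos: [0.4264, -0.0277, 0.1725]
eef_rot: [0.0, -0.091, 0.996, -0.0]
force: [-0.2, 0.1, 0.3]
grip_width: 0.0245
finger_force: 40.3
clock: 6.7
tcp_pos: [0.4259, -0.0284, 0.12]
eef_rot: [-0.0, -0.09, 0.996, -0.0]
force: [-0.4, -0.1, -1.0]
grip_width: 0.0246
finger_force: 40.5
```

```bash
python3 -m jog '[{"claw":0.7,"travel":[0,0.001,0],"twist":0},{"claw":0.62,"travel":[0,0,0],"twist":0},{"claw":0.55,"travel":[0,0,0],"twist":0},{"claw":0.48,"travel":[0,0,0],"twist":0},{"claw":0.4,"travel":[0,0,0],"twist":0},{"claw":0.2,"travel":[0,0,0],"twist":0},{"claw":0,"travel":[0,0,0],"twist":0},{"claw":0,"travel":[0,0,0],"twist":0}]'
python3 -m jog '[{"claw":0,"travel":[0,0,0],"twist":0},{"claw":0,"travel":[0,0,0],"twist":0},{"claw":0,"travel":[0,0,0],"twist":0},{"claw":0,"travel":[0,0,-0.03],"twist":0},{"claw":0,"travel":[0,0,-0.03],"twist":0},{"claw":0,"travel":[0,0,-0.03],"twist":0},{"claw":0,"travel":[0,0,0],"twist":0},{"claw":0,"travel":[0,0,0],"twist":0}]'
python3 - <<'E'
from h import *
i=vision.camera_info('wrist');w=snap('wrist','w3.png');t=snap('top','t3.png')
a=cv2.resize(w[110:290,0:360],None,fx=2.2,fy=2.2,interpolation=cv2.INTER_CUBIC)
cv2.imwrite('pics/w3c.png',a[:,:,::-1])
E
```

```text
clock: 7.5
tcp_pos: [0.4261, -0.0273, 0.1204]
eef_rot: [0.0, -0.09, 0.996, -0.0]
force: [-1.0, 0.0, 0.3]
grip_width: 0.0852
finger_force: 0.0
clock: 8.3
tcp_pos: [0.4263, -0.0271, 0.2107]
eef_rot: [0.001, -0.09, 0.996, 0.0]
force: [-0.0, 0.5, -0.5]
grip_width: 0.0851
finger_force: 0.0
```

View pics/w3c.png

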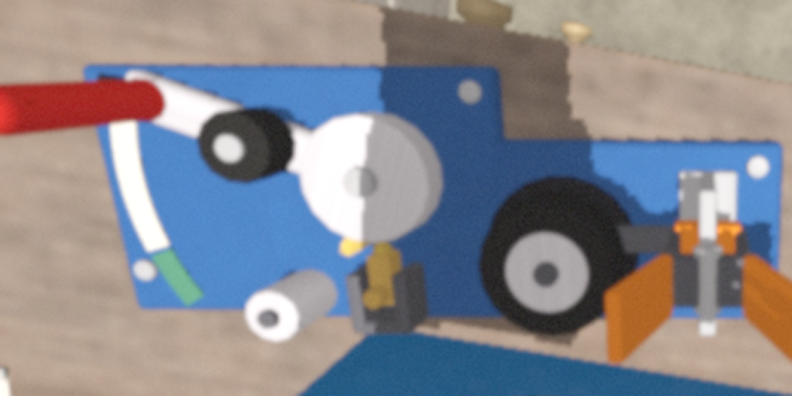

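The clamp sits astride the lug, centred and upright: edge visible at crop x=707, pads symmetric about it at 680 and 737. Next I'll work out the post position and where the box corner is.

Run:
```python
from h import *
i=vision.camera_info('wrist');t=vision.camera_info('top')
C=lambda x,y:(x/2.2,110+y/2.2)
B=lambda x,y:(335+x/5.9,240+y/5.9)
print('box w',ray('wrist',*C(372,335),0,i))
print('box t bottom',ray('top',*B(447,90),0,t))
for z in(.05,.1,.12,.15,.2,.25,.3):print(z,ray('top',*B(495,22),z,t),ray('wrist',*C(300,395),z,i))
print('hinge w',ray('wrist',*C(361,182),.055,i),'idler',ray('wrist',*C(229,149),.054,i),'tail',ray('wrist',*C(268,318),.054,i),'post@.03',ray('wrist',*C(150,101),.03,i))
for c in[(85,66),(498,66),(780,142),(140,308)]:print('corner',ray('wrist',*C(*c),.016,i))
```

```text
box w [ 0.50388715 -0.17546339  0.        ]
box t bottom [ 0.49200822 -0.17408363  0.        ]
0.05 [ 0.51226334 -0.18502419  0.05      ] [ 0.51279196 -0.18297334  0.05      ]
0.1 [ 0.50336885 -0.17403834  0.1       ] [ 0.48372172 -0.15727241  0.1       ]
0.12 [ 0.49981106 -0.169644    0.12      ] [ 0.47209363 -0.14699204  0.12      ]
0.15 [ 0.49447436 -0.16305249  0.15      ] [ 0.45465149 -0.13157149  0.15      ]
0.2 [ 0.48557987 -0.15206664  0.2       ] [ 0.42558125 -0.10587056  0.2       ]
0.25 [ 0.47668538 -0.14108079  0.25      ] [ 0.39651101 -0.08016963  0.25      ]
0.3 [ 0.46779089 -0.13009494  0.3       ] [ 0.36744078 -0.05446871  0.3       ]
hinge w [ 0.41761623 -0.15968478  0.055     ] idler [ 0.41426764 -0.2085682   0.054     ] tail [ 0.47888553 -0.19399766  0.054     ] post@.03 [ 0.4062832 -0.2537778  0.03     ]
corner [ 0.3994293  -0.28928808  0.016     ]
corner [ 0.36927919 -0.12392337  0.016     ]
corner [ 0.37858186 -0.0045895   0.016     ]
corner [ 0.50203543 -0.27186692  0.016     ]
```

```bash
python3 -m jog '[{"claw":0,"travel":[0.0144,-0.0317,0],"twist":0},{"claw":0.88,"travel":[0.0144,-0.0317,0],"twist":0},{"claw":0.88,"travel":[0.0144,-0.0317,0],"twist":0},{"claw":0.88,"travel":[0.0144,-0.0317,0],"twist":0},{"claw":0.88,"travel":[0.0144,-0.0317,0],"twist":0},{"claw":0.88,"travel":[0.0144,-0.0317,0],"twist":0},{"claw":0.88,"travel":[0.0144,-0.0317,0],"twist":0},{"claw":0.88,"travel":[0,0,0],"twist":0}]' 120
python3 -m jog '[{"claw":0.88,"travel":[0,0,0.025],"twist":0},{"claw":0.88,"travel":[0,0,0.025],"twist":0},{"claw":0.88,"travel":[0,0,0.025],"twist":0},{"claw":0.88,"travel":[0,0,0.025],"twist":0},{"claw":0.88,"travel":[0,0,0.022],"twist":0},{"claw":0.88,"travel":[0,0,0],"twist":0},{"claw":0.88,"travel":[0,0,0],"twist":0},{"claw":0.88,"travel":[0,0,0],"twist":0}]'
python3 - <<'E'
from h import *
w=snap('wrist','w4.png');print(ctrl.read_state()['tcp_pos'])
E
```

```text
clock: 9.2
tcp_pos: [0.3636, -0.2682, 0.2095]
eef_rot: [-0.002, -0.086, 0.996, -0.001]
force: [-0.5, 0.0, 0.4]
grip_width: 0.0102
finger_force: 0.0
clock: 10.0
tcp_pos: [0.3671, -0.2639, 0.0889]
eef_rot: [0.0, -0.09, 0.996, -0.0]
force: [0.7, -0.4, 0.7]
grip_width: 0.0102
finger_force: 0.0
[ 0.36736761 -0.26402865  0.08922464]
```

View pics/w4.png

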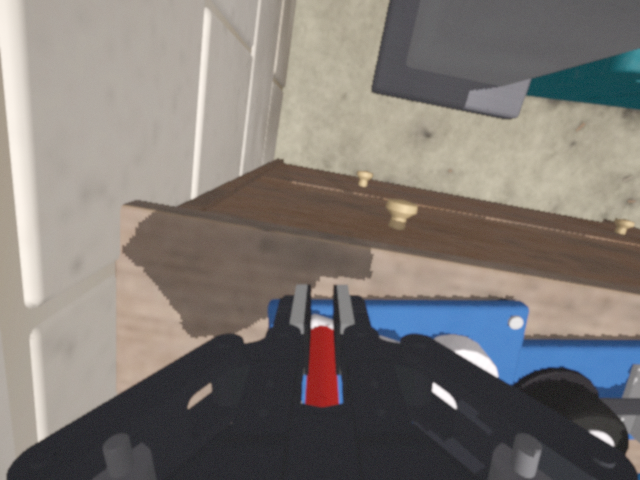

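The post (red) is centred in the finger gap at u≈322, so the alignment is right. Now I'll push, tracing the arc.

```bash
python3 -m jog '[{"claw":0.88,"travel":[-0.01,0,0],"twist":0},{"claw":0.88,"travel":[-0.008,0,0],"twist":0},{"claw":0.88,"travel":[-0.006,0,0],"twist":0},{"claw":0.88,"travel":[0,0,0],"twist":0},{"claw":0.88,"travel":[0,0,0],"twist":0}]'
python3 -m jog '[{"claw":0.88,"travel":[-0.006,-0.001,0],"twist":0},{"claw":0.88,"travel":[-0.006,-0.001,0],"twist":0},{"claw":0.88,"travel":[0,0,0],"twist":0},{"claw":0.88,"travel":[0,0,0],"twist":0}]'
```

```text
clock: 10.55
tcp_pos: [0.3904, -0.2596, 0.0884]
eef_rot: [0.0, -0.09, 0.996, -0.0]
force: [-0.3, -0.0, 0.4]
grip_width: 0.0104
finger_force: 0.4
clock: 10.95
tcp_pos: [0.3988, -0.2608, 0.0878]
eef_rot: [-0.003, -0.089, 0.996, 0.0]
force: [-7.2, -2.7, 3.6]
grip_width: 0.0103
finger_force: 4.8
```

```bash
python3 -m jog '[{"claw":0.88,"travel":[-0.008,-0.0015,0],"twist":0},{"claw":0.88,"travel":[-0.008,-0.001,0],"twist":0},{"claw":0.88,"travel":[-0.008,0,0],"twist":0},{"claw":0.88,"travel":[-0.008,0.001,0],"twist":0},{"claw":0.88,"travel":[0,0,0],"twist":0},{"claw":0.88,"travel":[0,0,0],"twist":0}]'
```

```text
clock: 11.55
tcp_pos: [0.4293, -0.258, 0.0871]
eef_rot: [-0.003, -0.088, 0.996, -0.001]
force: [-6.1, -6.2, -2.0]
grip_width: 0.0099
finger_force: 6.5
```

Run:
```python
from h import *
s=ctrl.read_state();print(s['joint_velocities'].round(3),s['force'],s['tcp_pos'])
w=snap('wrist','w5.png');t=snap('top','t5.png')
# red post top centroid in top view
hsv=cv2.cvtColor(t,cv2.COLOR_RGB2HSV)
m=((hsv[...,0]<6)|(hsv[...,0]>174))&(hsv[...,1]>170)&(hsv[...,2]>90)
ys,xs=np.nonzero(m[240:310,400:490]);print(len(xs),xs.mean()+400 if len(xs) else 0,ys.mean()+240 if len(xs) else 0)
```

```text
[ 0.    -0.003  0.002  0.002 -0.002 -0.003 -0.001] [-6.06950867 -6.17300474 -1.98685866] [ 0.42934981 -0.25798661  0.08708661]
11 448.54545454545456 270.0
```

```bash
python3 -m jog '[{"claw":0.88,"travel":[-0.008,0.0015,0],"twist":0},{"claw":0.88,"travel":[-0.008,0.002,0],"twist":0},{"claw":0.88,"travel":[-0.008,0.002,0],"twist":0},{"claw":0.88,"travel":[-0.006,0.002,0],"twist":0},{"claw":0.88,"travel":[0,0,0],"twist":0},{"claw":0.88,"travel":[0,0,0],"twist":0},{"claw":0.88,"travel":[0,0,0],"twist":0}]'
python3 - <<'E'
from h import *
t=snap('top','t6.png');w=snap('wrist','w6.png')
p=np.array(ctrl.read_state()['tcp_pos'])[:2]+.0165*np.array([.984,.18]);d=p-[.4225,-.1675];print(p,np.hypot(*d),np.arctan2(d[0],-d[1])+.18)
a=cv2.resize(t[240:310,380:480],None,fx=5,fy=5,interpolation=cv2.INTER_CUBIC)
b=cv2.resize(w[250:,150:550],(500,288));cv2.imwrite('pics/t6c.png',np.vstack([a,b])[:,:,::-1])
E
```

```text
clock: 12.35
tcp_pos: [0.4565, -0.246, 0.0871]
eef_rot: [-0.004, -0.088, 0.996, -0.001]
force: [-8.4, -7.2, -0.7]
grip_width: 0.0103
finger_force: 5.3
[ 0.47270202 -0.2429923 ] 0.09066052114902352 0.7668446086797296
```

View pics/t6c.png

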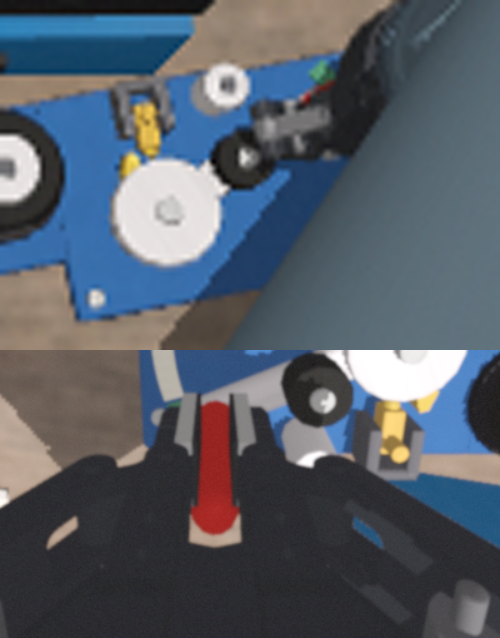

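The post sits in the finger notch, and the hinge–idler line, (170,212) to (248,158) in the crop, gives an arm angle of about 0.79. That agrees with 0.77 from the TCP, which puts the pointer on green past the click, held with about 11 N.

```bash
python3 -c "
from station import job
print(job.sign_off())"
```

```text
the job is handed in; nothing more can be done
None
```

I clipped the clamp over the brake lug and let go of it, then pushed the tensioner past its click to about 0.77 rad (pointer on green, worked out from position, not seen directly) and handed the job in with the fingers still holding it at about 11 N; the sign-off gave no verdict.

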